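# Put the standards back on their own plates

## Robot

A 7-joint arm with a two-finger parallel gripper is mounted at the origin on a cart in front of the work surface, level with it; the furniture and walls round the work are solid. World frame = base frame: x ahead of the robot, y to its left, z up, the work surface at z = 0. Lengths are in m, angles in degrees, forces in N, time in s.
With the tool pointing down it reaches from about 0.425 to 0.875 m from the base axis. Payload 4.7 kg.
Tool frame: the origin (TCP) lies on the centre line of the jaws, within the pads' length; the fingertips stand 19 mm ahead of it and the grasp point (between the pads) is the TCP; z points along the fingers, y is the line along which they close (so a half turn about z gives the same grasp; the last joint's range is limited). The gripper opens to 87 mm and grips with 3 to 60 N. Pads are 19 mm wide; open, the fingers measure 117 mm over their backs; the gripper's body (75 mm by 190 mm) begins 51 mm behind the grasp point.
Start: joints at [76.095, 18.392, -4.016, 83.108, 1.295, 78.541, -3.26], TCP at [0.165, -0.629, 0.242] pointing down, gripper open.
Joint ranges: [-163.93, 163.93], [-17.29, 119.83], [-79.2, 71.16], [3.27, 140.29], [-89.18, 269.18], [5.43, 117.66], [-154.24, 154.24]. Speed limits (degrees/s): [147.25, 147.25, 180, 180, 180, 180, 180].

## Interface

Orientations are given as [roll, pitch, yaw] about the fixed x, y, z axes, in that order (R = Rz(yaw) Ry(pitch) Rx(roll)).
In Python, from cell import env, imaging gives the robot as it stands.
- The arm moves only by the shell command python3 -m crank 'ROWS' [OPENING] [FORCE]. ROWS is JSON, a list of rows, each an object of numbers: "x", "y", "z": the shift along the tool's x, y, z in m; "turn": the turn about the tool's z in rad. In form: [{"x": .., "y": .., "z": .., "turn": ..}, ...]. A call has 1 to 12 rows; each row is the pose to reach, as a shift and turn from the pose commanded when the call began, along the tool's axes at that moment; what a row does not reach only later rows make up. A row lasts 1/8 s, in which the tool goes at most 62.5 mm and 10.7 degrees, less where a joint would pass 70% of its speed; a pose out of reach is approached as far as the arm can. A call with a gripper value outside its range is refused whole. OPENING is the finger opening in m, from 0 to 0.087, set as the call begins (- or left out, the last holds). The fingers move at their own pace and stop on an object; FORCE is the grip in N (left out, the last holds). Time passes only in rows, so rows that repeat a pose let the fingers close. It gives the time, the measured TCP pose, the force, the opening and the grip force at its end, in the units of the state.
- env.get_obs(): the state, without advancing time (a new reading comes with each control period).
- imaging.read_camera(name): name is "side" or "top"; returns the picture (400x640x3 uint8, red, green, blue); there is no depth.
- imaging.get_calibration(name): a dict with "camera_matrix" (3x3 intrinsics, pixels), "position" and "attitude" of the camera in the world. Camera axes: x right, y up, looking along -z (the intrinsics and any distortion apply to the point x, -y, -z); pixel columns grow to the right and rows downward; lengths in m; the calibration is good to about 2 mm. A picture is of the moment at which its call begins. get_calibration takes no time and is no camera call.
- env.sign_off(): hands the job in; it is judged then, once.
The state is a dict: "time_s": time; "qpos": joint angles; "joint_velocities": joint speeds; "effort": joint torques, N m; "tool_pos": TCP position; "tool_rot": TCP orientation; "force": force on the tool from outside, world axes, zero at the start; "wrist_torque": the same for the moment, N m; "grip_width": finger opening in m; "grasp_force": force on a finger pad.
Only numpy, scipy, OpenCV 4.12 (cv2) and the standard library are available. Lean on these libraries where they do the work, as an engineer would, in place of code of your own. Each camera call takes 0.05 s, during which the arm holds its last target. There are 200 camera calls.

## Task

The three bottles and the steel check weight that stand on the metal plates have been put back on each other's plates: sort them out, so that the largest bottle stands in the middle of the largest round plate, the medium bottle on the medium round plate, the smallest bottle on the smallest round plate and the weight on the square plate. Every plate is taken at the start, so park things on the empty cork mat on the way. Set everything down upright without dropping or toppling it, and leave the glass beaker among the plates where it is.

Things in the scene. Friction and masses are not known exactly. Their poses are not given: they have to be found in the camera images.
- bottle_large: Largest bottle: amber-brown bottle, screw-on black cap, 62 mm diameter, 135 mm tall, about 0.34 kg. The cap is 38 mm in diameter and spans heights 116 to 135 mm; below it the shoulder widens. Origin: centre of its underside, z up; round, yaw means nothing. Starts on the smallest round plate or on the square plate.
- bottle_medium: Medium bottle: cream-coloured bottle, screw-on white cap, 50 mm diameter, 105 mm tall, about 0.19 kg. The cap is 32 mm in diameter and spans heights 90 to 105 mm; below it the shoulder widens. Origin: centre of its underside, z up; round, yaw means nothing. Starts on the smallest round plate or on the square plate.
- bottle_small: Smallest bottle: white bottle, screw-on blue cap, 44 mm diameter, 82 mm tall, about 0.12 kg. The cap is 29 mm in diameter and spans heights 70 to 82 mm; below it the shoulder widens. Origin: centre of its underside, z up; round, yaw means nothing. Starts on the largest or on the medium round plate.
- weight: Steel check weight (200 g): upright cylinder with a knob on top, 29 mm diameter, 55 mm tall; the straight body, which can be gripped, takes up about the lower 35 mm. Origin: centre of its underside, z up; round, yaw means nothing. Starts on the largest or on the medium round plate.
- plate_large: Largest round stand plate: steel disc with a grey top inlay, 130 mm diameter. Fixed to the worktop, 6 mm thick, flat on top with nothing standing up. Origin: centre of its underside, z up. The largest bottle belongs on it.
- plate_medium: Medium round stand plate: steel disc with a grey top inlay, 105 mm diameter. Fixed to the worktop, 6 mm thick, flat on top with nothing standing up. Origin: centre of its underside, z up. The medium bottle belongs on it.
- plate_small: Smallest round stand plate: steel disc with a grey top inlay, 80 mm diameter. Fixed to the worktop, 6 mm thick, flat on top with nothing standing up. Origin: centre of its underside, z up. The smallest bottle belongs on it.
- plate_square: Square stand plate: steel with a grey top inlay, 80 x 80 mm. Fixed to the worktop, 6 mm thick, flat on top with nothing standing up. Origin: centre of its underside, z up. The weight belongs on it.
- cork_mat: Brown cork mat, 120 mm (its x) x 90 mm (its y), empty at the start: the free spot for parking. Fixed to the worktop, 6 mm thick, flat on top with nothing standing up. Origin: centre of its underside, z up. The mat, the four plates and the beaker lie in two rows of three, at least about 155 mm apart centre to centre; which lies where differs each time.
- beaker: Small glass beaker with a little pale residue, 52 mm diameter, 68 mm tall, loose on the worktop among the plates: a bystander to be left alone. Other bottles and beakers farther back and to the left are part of the room. The origin is the centre of its underside, z up.
Not all that is in view belongs to the job. What is shaped like the bottle_large but green or turquoise is not meant.

How it is judged:
By the outcome, as a careful person would: the job done as asked, in the order asked, and still so for the second after the job is handed in, with the robot touching nothing.
It also fails if it takes over 152 s, if anything falls off the work surface, if the arm or the gripper's body presses on something with over 40 N, if the wrist force passes 120 N, or if a joint passes its speed limit or range.

## Working session

There is one attempt and no reset: what is moved stays moved. The work goes in short steps, Python scripts to look and compute and a shell command to move; the robot and the scene stay as the last step left them, time stands still between calls to the robot, and variables do not carry over. Pictures are saved under pics/ and viewed, at most 14 in all, crops included, and the job is handed in when it is done.

```bash
ls; mkdir -p pics
python3 - <<'E'
from cell import env, imaging
import cv2
for n in("top","side"):
    cv2.imwrite(f"pics/{n}0.png",imaging.read_camera(n)[:,:,::-1]); print(n,imaging.get_calibration(n))
o=env.get_obs(); print(o['time_s'],o['tool_pos'],o['tool_rot'],o['grip_width'],o['force'])
E
```

```text
pics
top {'camera_matrix': array([[367.67242648,   0.        , 324.33301268],
       [  0.        , 367.67242648, 201.48606926],
       [  0.        ,   0.        ,   1.        ]]), 'position': array([ 0.32441608, -0.01979833,  1.00068916]), 'attitude': array([ 12.40588834,   0.2858312 , -87.85263097])}
side {'camera_matrix': array([[457.21577302,   0.        , 323.15414571],
       [  0.        , 457.21577302, 192.55341545],
       [  0.        ,   0.        ,   1.        ]]), 'position': array([0.44137313, 0.72006932, 0.70796153]), 'attitude': array([  47.67259089,    0.99989278, -174.94056988])}
0.1 [ 0.16488225 -0.62825312  0.2405818 ] [-1.79899994e+02  5.71480884e-03  1.47098723e+01] 0.0872878354655169 [-0.00911659  0.7467407  -0.36567058]
```

View pics/top0.png

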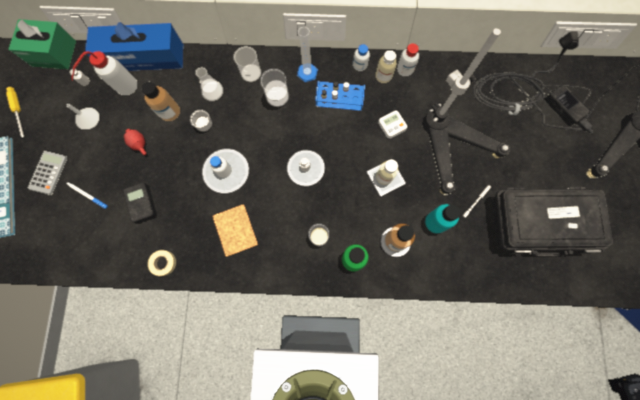

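View pics/side0.png

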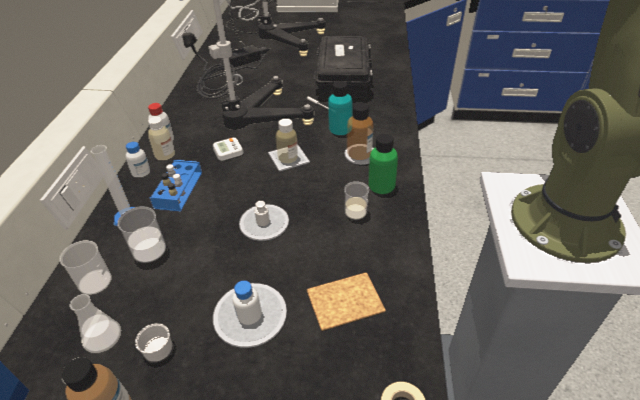

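The top view shows the six stations:
- **Back row:** large plate with the blue-capped small bottle (226,170), medium plate with the weight (306,168), and square plate with the cream bottle (386,176).
- **Front row:** cork mat (236,230), beaker (318,236), and small plate with the amber bottle (397,240).

There are three bottles of the large shape near the stations: amber at (400,236), green at (355,258) and turquoise at (441,220). There is also an amber bottle at the back (160,100). The one meant is amber at (400,236), because it has a black cap and stands on the small plate.

```bash
cat > h.py <<'E'
from cell import env, imaging
import numpy as np, cv2
from scipy.spatial.transform import Rotation as R
from scipy.optimize import least_squares
C={n:imaging.get_calibration(n) for n in("top","side")}
def ray(n,uv):
    c=C[n];K=c['camera_matrix'];uv=np.atleast_2d(uv).astype(float)
    d=np.c_[(uv[:,0]-K[0,2])/K[0,0],-(uv[:,1]-K[1,2])/K[1,1],-np.ones(len(uv))]
    return c['position'],R.from_euler('xyz',c['attitude'],degrees=True).apply(d)
def plane(n,uv,z):
    p,d=ray(n,uv);return (p+d*((z-p[2])/d[:,2])[:,None])[:,:2]
def proj(n,P):
    c=C[n];K=c['camera_matrix'];q=R.from_euler('xyz',c['attitude'],degrees=True).inv().apply(np.atleast_2d(P)-c['position'])
    return np.c_[K[0,2]-K[0,0]*q[:,0]/q[:,2],K[1,2]+K[1,1]*q[:,1]/q[:,2]]
def circ(pts,r,c0):
    f=lambda c:np.hypot(*(pts-c).T)-r
    s=least_squares(f,c0,loss='cauchy',f_scale=.0015);return s.x,np.mean(abs(f(s.x))<.003)
E
python3 - <<'E'
from h import *
I={"top":cv2.imread("pics/top0.png"),"side":cv2.imread("pics/side0.png")}
S={'large':((226,170),(250,313),.065),'medium':((306,168),(264,222),.0525),'small':((397,240),(360,154),.04)}
for k,(a,b,r) in S.items():
    for n,s in(("top",a),("side",b)):
        e=cv2.Canny(cv2.cvtColor(I[n],cv2.COLOR_BGR2GRAY),60,150); v,u=np.nonzero(e)
        P=plane(n,np.c_[u,v],.006);c0=plane(n,s,.006)[0]
        m=abs(np.hypot(*(P-c0).T)-r)<.02
        c,f=circ(P[m],r,c0);print(k,n,c0.round(3),c.round(4),round(f,2),m.sum())
for k,(a,b) in {'square':((386,180),(289,157)),'cork':((236,230),(346,300)),'beaker':((318,240),(356,213)),'green':((355,262),(382,190)),'turq':((438,228),(340,132))}.items():
    print(k,plane("top",a,.006).round(3),plane("side",b,.006).round(3))
v=np.hstack([cv2.resize(I["top"][135:275,190:460],None,fx=2.9,fy=2.9,interpolation=cv2.INTER_CUBIC)])
cv2.imwrite("pics/topcrop.png",v)
cv2.imwrite("pics/sidecrop.png",cv2.resize(I["side"][80:350,200:420],None,fx=2.2,fy=2.2,interpolation=cv2.INTER_CUBIC))
E
```

```text
large top [0.624 0.275] [0.623  0.2771] 0.9 189
large side [0.623 0.278] [0.624  0.2776] 0.53 450
medium top [0.638 0.049] [0.6397 0.0504] 0.97 139
medium side [0.639 0.055] [0.6409 0.0516] 0.54 276
small top [ 0.443 -0.207] [ 0.4402 -0.2033] 0.46 200
small side [ 0.442 -0.196] [ 0.4408 -0.2   ] 0.35 169
square [[ 0.611 -0.177]] [[ 0.618 -0.172]]
cork [[0.455 0.231]] [[0.455 0.238]]
beaker [[0.436 0.006]] [[0.445 0.014]]
green [[ 0.38  -0.095]] [[ 0.388 -0.065]]
turq [[ 0.48  -0.319]] [[ 0.498 -0.289]]
```

View pics/topcrop.png

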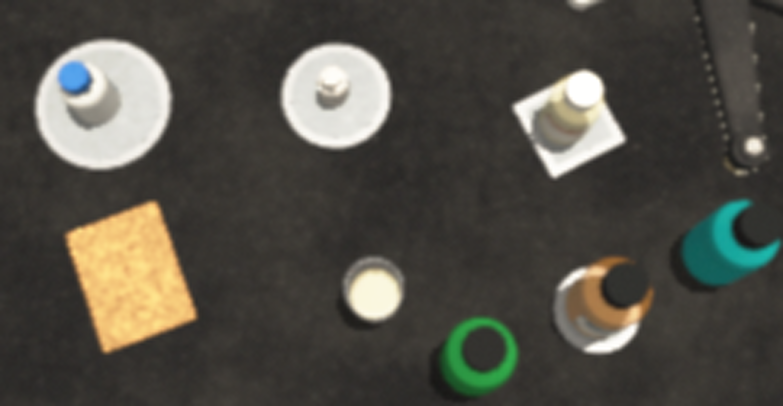

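View pics/sidecrop.png

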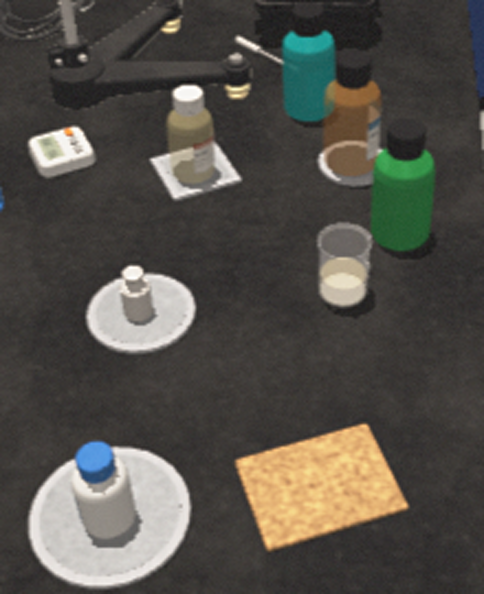

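The enlarged crop confirms it: the amber bottle with the black cap stands on the small white plate, between the green and turquoise lookalikes. The beaker is to its left.

Run:
```python
from h import *
t=lambda *p:np.array(p)/2.9+[190,135]-[.33,.33]
s=lambda *p:np.array(p)/2.2+[200,80]-[.27,.27]
# cap-top centres top view ; cap-top face centres side view ; height
for k,(a,b,z) in {'small':((74,76),(95,456),.088),'weight':((331,76),(133,272),.061),'medium':((584,90),(188,93),.111),'large':((626,284),(355,58),.141),'green':((484,350),(406,128),.135),'turq':((757,226),(309,20),.135)}.items():
    print(k,plane("top",t(*a),z).round(4),plane("side",s(*b),z).round(4))
sq=[(512,107),(627,139)];print('square',plane("top",t(*np.mean(sq,0)),.006).round(4),plane("side",s(194,168),.006).round(4), 'corners',plane("top",[t(512,107),t(627,139),t(556,179)],.006).round(3))
ck=[(66,235),(157,202),(197,320),(103,353)];P=plane("top",[t(*c) for c in ck],.006);print('cork',P.round(3),P.mean(0))
P=plane("side",[s(*c) for c in [(236,460),(368,426),(407,510),(268,549)]],.006);print('cork side',P.mean(0))
P=plane("side",[s(*c) for c in [(151,162),(213,143),(240,178),(177,197)]],.006);print('sq side',P.round(3),P.mean(0))
print('beaker rim',plane("top",t(373,285),.068),plane("side",s(344,246),.068), 'bot',plane("side",s(344,288),.012))
# refined cap blobs
I={"top":cv2.imread("pics/top0.png"),"side":cv2.imread("pics/side0.png")}
for n in I:
    m=cv2.inRange(cv2.cvtColor(I[n],cv2.COLOR_BGR2HSV),(100,120,90),(125,255,255));_,_,st,c=cv2.connectedComponentsWithStats(m)
    p=proj(n,[.63,.27,.08])[0];i=1+np.argmin(np.hypot(*(c[1:]-p).T));print('blue',n,c[i],st[i],plane(n,c[i],.084))
```

```text
small [[0.6229 0.2809]] [[0.6238 0.2823]]
weight [[0.6403 0.0518]] [[0.6415 0.0552]]
medium [[ 0.6186 -0.1732]] [[ 0.6199 -0.1701]]
large [[ 0.4454 -0.2017]] [[ 0.4446 -0.2018]]
green [[ 0.3886 -0.0884]] [[ 0.3919 -0.0873]]
turq [[ 0.4984 -0.3113]] [[ 0.4984 -0.2886]]
square [[ 0.6193 -0.1772]] [[ 0.6216 -0.1757]] corners [[ 0.633 -0.121]
 [ 0.605 -0.233]
 [ 0.563 -0.164]]
cork [[0.492 0.3  ]
 [0.527 0.216]
 [0.416 0.169]
 [0.382 0.254]] [0.45417203 0.23454804]
cork side [0.45622846 0.23816684]
sq side [[ 0.673 -0.184]
 [ 0.606 -0.224]
 [ 0.567 -0.161]
 [ 0.633 -0.123]] [ 0.61972109 -0.17295017]
beaker rim [[0.44663402 0.00485739]] [[0.44637    0.01322363]] bot [[0.44464752 0.0128271 ]]
blue top [215.3125 161.475 ] [211 157  10  10  80] [[0.62260475 0.28174637]]
blue side [242.81376518 289.29554656] [234 281  18  18 247] [[0.62409447 0.28396596]]
```

```bash
python3 -m crank '[{"x":0.03,"y":-0.02,"z":-0.01,"turn":-0.08},{"x":0.08,"y":-0.05,"z":-0.02,"turn":-0.22},{"x":0.13,"y":-0.085,"z":-0.02,"turn":-0.38},{"x":0.18,"y":-0.12,"z":-0.02,"turn":-0.54},{"x":0.235,"y":-0.155,"z":-0.02,"turn":-0.7},{"x":0.29,"y":-0.19,"z":-0.02,"turn":-0.86},{"x":0.345,"y":-0.225,"z":-0.02,"turn":-1.0},{"x":0.4,"y":-0.26,"z":-0.02,"turn":-1.12},{"x":0.45,"y":-0.295,"z":-0.02,"turn":-1.22},{"x":0.495,"y":-0.325,"z":-0.02,"turn":-1.28},{"x":0.53,"y":-0.345,"z":-0.02,"turn":-1.31},{"x":0.543,"y":-0.353,"z":-0.02,"turn":-1.314}]' 0.087
```

```text
time_s: 1.6
tool_pos: [0.6017, -0.1463, 0.2609]
tool_rot: [-180.0, -0.1, 90.3]
force: [0.1, 0.0, -0.9]
grip_width: 0.0871
grasp_force: 0.0
```

```bash
python3 -m crank '[{"x":0.02,"y":0.001},{"x":0.06,"y":0.003},{"x":0.11,"y":0.006},{"x":0.16,"y":0.009},{"x":0.21,"y":0.012},{"x":0.26,"y":0.015},{"x":0.31,"y":0.018},{"x":0.355,"y":0.02},{"x":0.39,"y":0.022},{"x":0.415,"y":0.023},{"x":0.428,"y":0.023},{"x":0.428,"y":0.023}]'
```

```text
invalid input
```

```bash
python3 -m crank '[{"x":0.02,"y":0.001,"z":0,"turn":0},{"x":0.06,"y":0.003,"z":0,"turn":0},{"x":0.11,"y":0.006,"z":0,"turn":0},{"x":0.16,"y":0.009,"z":0,"turn":0},{"x":0.21,"y":0.012,"z":0,"turn":0},{"x":0.26,"y":0.015,"z":0,"turn":0},{"x":0.31,"y":0.018,"z":0,"turn":0},{"x":0.355,"y":0.02,"z":0,"turn":0},{"x":0.39,"y":0.022,"z":0,"turn":0},{"x":0.415,"y":0.023,"z":0,"turn":0},{"x":0.428,"y":0.023,"z":0,"turn":0},{"x":0.428,"y":0.023,"z":0,"turn":0}]'
```

```text
time_s: 3.1
tool_pos: [0.6232, 0.2785, 0.2615]
tool_rot: [-180.0, 0.0, 90.0]
force: [0.7, -1.0, 0.1]
grip_width: 0.0864
grasp_force: 0.0
```

```bash
python3 -m crank '[{"x":0.001,"y":0,"z":0.015,"turn":0},{"x":0.002,"y":0,"z":0.045,"turn":0},{"x":0.002,"y":0,"z":0.08,"turn":0},{"x":0.002,"y":0,"z":0.115,"turn":0},{"x":0.002,"y":0,"z":0.15,"turn":0},{"x":0.002,"y":0,"z":0.175,"turn":0},{"x":0.002,"y":0,"z":0.195,"turn":0},{"x":0.002,"y":0,"z":0.205,"turn":0},{"x":0.002,"y":0,"z":0.211,"turn":0},{"x":0.002,"y":0,"z":0.213,"turn":0},{"x":0.002,"y":0,"z":0.213,"turn":0}]'
python3 - <<'E'
from h import *
a=imaging.read_camera("side")[180:380,130:400,::-1];cv2.imwrite("pics/s1.png",cv2.resize(a,None,fx=2.5,fy=2.5))
print(env.get_obs()['tool_pos'])
E
```

```text
time_s: 4.47
tool_pos: [0.624, 0.2809, 0.0492]
tool_rot: [179.9, -0.0, 90.0]
force: [-0.5, -0.0, -0.1]
grip_width: 0.0868
grasp_force: 0.0
[0.62397888 0.28094004 0.04925533]
```

View pics/s1.png

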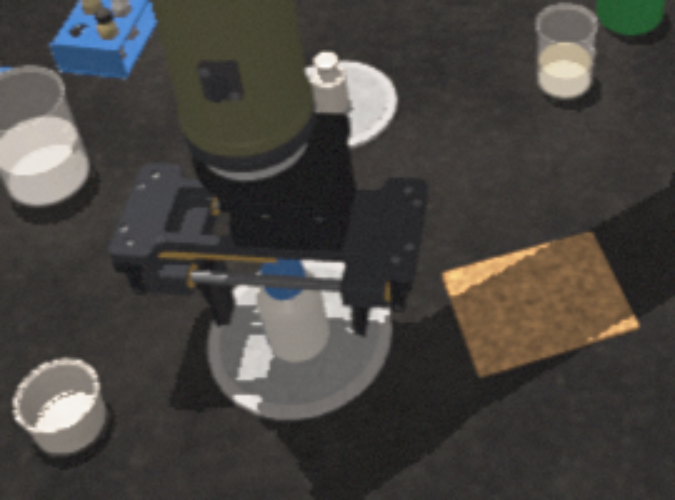

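The open fingers straddle the small bottle at about (293,320), and its cap is clear of the gripper body. I'll close now.

```bash
python3 -m crank '[{"x":0,"y":0,"z":0,"turn":0},{"x":0,"y":0,"z":0,"turn":0},{"x":0,"y":0,"z":0,"turn":0},{"x":0,"y":0,"z":0,"turn":0},{"x":0,"y":0,"z":0,"turn":0},{"x":0,"y":0,"z":0,"turn":0},{"x":0,"y":0,"z":0,"turn":0},{"x":0,"y":0,"z":0,"turn":0}]' 0.03 20
```

```text
time_s: 5.52
tool_pos: [0.6237, 0.2806, 0.0485]
tool_rot: [180.0, 0.0, 90.0]
force: [-0.1, -0.3, -0.6]
grip_width: 0.0425
grasp_force: 20.0
```

```bash
python3 -m crank '[{"x":0,"y":0,"z":-0.01,"turn":0},{"x":0,"y":0,"z":-0.03,"turn":0},{"x":0,"y":0,"z":-0.055,"turn":0},{"x":-0.002,"y":-0.008,"z":-0.07,"turn":0},{"x":-0.008,"y":-0.03,"z":-0.08,"turn":0},{"x":-0.016,"y":-0.06,"z":-0.08,"turn":0},{"x":-0.024,"y":-0.09,"z":-0.08,"turn":0},{"x":-0.032,"y":-0.12,"z":-0.08,"turn":0},{"x":-0.039,"y":-0.145,"z":-0.08,"turn":0},{"x":-0.043,"y":-0.162,"z":-0.08,"turn":0},{"x":-0.045,"y":-0.168,"z":-0.08,"turn":0},{"x":-0.045,"y":-0.169,"z":-0.08,"turn":0}]' && python3 -m crank '[{"x":0,"y":0,"z":0.01,"turn":0},{"x":0,"y":0,"z":0.03,"turn":0},{"x":0,"y":0,"z":0.05,"turn":0},{"x":0,"y":0,"z":0.065,"turn":0},{"x":0,"y":0,"z":0.073,"turn":0},{"x":0,"y":0,"z":0.077,"turn":0},{"x":0,"y":0,"z":0.079,"turn":0},{"x":0,"y":0,"z":0.08,"turn":0},{"x":0,"y":0,"z":0.08,"turn":0},{"x":0,"y":0,"z":0.08,"turn":0}]'
```

```text
time_s: 7.02
tool_pos: [0.4547, 0.2355, 0.1289]
tool_rot: [179.9, 0.0, 90.0]
force: [-0.2, 0.3, -0.8]
grip_width: 0.0426
grasp_force: 19.9
time_s: 8.28
tool_pos: [0.4548, 0.2357, 0.0488]
tool_rot: [180.0, 0.0, 90.0]
force: [0.4, -0.6, -1.0]
grip_width: 0.0426
grasp_force: 19.9
```

```bash
python3 -m crank '[{"x":0,"y":0,"z":0.0005,"turn":0},{"x":0,"y":0,"z":0.001,"turn":0},{"x":0,"y":0,"z":0.001,"turn":0}]' && python3 -m crank '[{"x":0,"y":0,"z":0,"turn":0},{"x":0,"y":0,"z":0,"turn":0},{"x":0,"y":0,"z":0,"turn":0},{"x":0,"y":0,"z":0,"turn":0},{"x":0,"y":0,"z":0,"turn":0},{"x":0,"y":0,"z":-0.015,"turn":0},{"x":0,"y":0,"z":-0.04,"turn":0},{"x":0,"y":0,"z":-0.08,"turn":0},{"x":0,"y":0,"z":-0.125,"turn":0},{"x":0,"y":0,"z":-0.17,"turn":0},{"x":0,"y":0,"z":-0.2,"turn":0},{"x":0,"y":0,"z":-0.212,"turn":0}]' 0.087
```

```text
time_s: 8.65
tool_pos: [0.4549, 0.2357, 0.0483]
tool_rot: [180.0, 0.0, 90.0]
force: [-1.8, -1.5, 5.9]
grip_width: 0.0423
grasp_force: 20.0
time_s: 10.15
tool_pos: [0.4552, 0.2364, 0.2622]
tool_rot: [179.8, -0.0, 90.0]
force: [-0.3, 0.6, 0.0]
grip_width: 0.087
grasp_force: 0.0
```

```bash
python3 -m crank '[{"x":-0.02,"y":0,"z":0,"turn":0},{"x":-0.06,"y":-0.001,"z":0,"turn":0},{"x":-0.11,"y":-0.002,"z":0,"turn":0},{"x":-0.16,"y":-0.003,"z":0,"turn":0},{"x":-0.21,"y":-0.004,"z":0,"turn":0},{"x":-0.26,"y":-0.005,"z":0,"turn":0},{"x":-0.31,"y":-0.006,"z":0,"turn":0},{"x":-0.36,"y":-0.007,"z":0,"turn":0},{"x":-0.4,"y":-0.008,"z":0,"turn":0},{"x":-0.425,"y":-0.009,"z":0,"turn":0},{"x":-0.436,"y":-0.01,"z":0,"turn":0},{"x":-0.437,"y":-0.01,"z":0,"turn":0}]'
python3 - <<'E'
from h import *
a=imaging.read_camera("side");cv2.imwrite("pics/s2.png",a[:,:,::-1]);b=imaging.read_camera("top");cv2.imwrite("pics/t2.png",b[:,:,::-1])
print(env.get_obs()['tool_pos'])
E
```

```text
time_s: 11.65
tool_pos: [0.4443, -0.2011, 0.2591]
tool_rot: [-180.0, -0.0, 90.0]
force: [0.3, 0.2, -0.6]
grip_width: 0.087
grasp_force: 0.0
[ 0.44479266 -0.20007589  0.25939517]
```

View pics/s2.png

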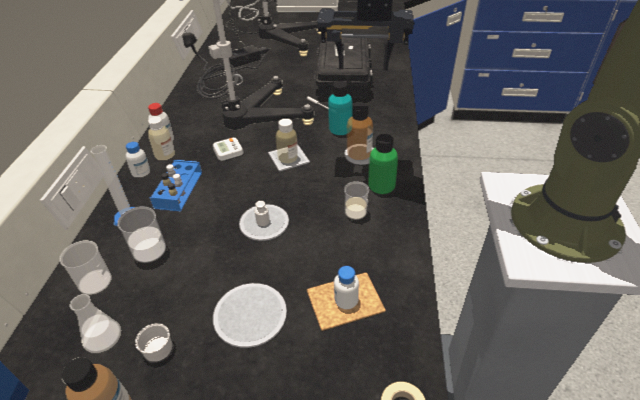

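The small bottle stands upright on the cork (346,290), and the large plate at (250,313) is empty. The open gripper is above the amber bottle.

```bash
python3 -m crank '[{"x":-0.001,"y":0,"z":0.015,"turn":0},{"x":-0.001,"y":0,"z":0.04,"turn":0},{"x":-0.001,"y":0,"z":0.065,"turn":0},{"x":-0.001,"y":0,"z":0.09,"turn":0},{"x":-0.001,"y":0,"z":0.11,"turn":0},{"x":-0.001,"y":0,"z":0.128,"turn":0},{"x":-0.001,"y":0,"z":0.142,"turn":0},{"x":-0.001,"y":0,"z":0.152,"turn":0},{"x":-0.001,"y":0,"z":0.158,"turn":0},{"x":-0.001,"y":0,"z":0.161,"turn":0},{"x":-0.001,"y":0,"z":0.161,"turn":0}]' && python3 -m crank '[{"x":0,"y":0,"z":0,"turn":0},{"x":0,"y":0,"z":0,"turn":0},{"x":0,"y":0,"z":0,"turn":0},{"x":0,"y":0,"z":0,"turn":0},{"x":0,"y":0,"z":0,"turn":0},{"x":0,"y":0,"z":0,"turn":0}]' 0.05 30
python3 - <<'E'
from h import *
for n,s in(("top",(226,170)),("side",(250,313))):
    e=cv2.Canny(cv2.cvtColor(cv2.imread(f"pics/{n[0]}2.png"),cv2.COLOR_BGR2GRAY),60,150);v,u=np.nonzero(e);P=plane(n,np.c_[u,v],.006);c0=np.array([.6235,.2773]);m=abs(np.hypot(*(P-c0).T)-.065)<.012;print(circ(P[m],.065,c0))
E
```

```text
time_s: 13.12
tool_pos: [0.4447, -0.2025, 0.0987]
tool_rot: [180.0, 0.0, 90.0]
force: [-0.5, -0.5, 0.3]
grip_width: 0.087
grasp_force: 0.0
time_s: 13.88
tool_pos: [0.4448, -0.2025, 0.0987]
tool_rot: [180.0, 0.0, 90.0]
force: [-0.0, 0.7, 0.9]
grip_width: 0.0588
grasp_force: 30.0
(array([0.62305092, 0.27711285]), np.float64(0.9941176470588236))
(array([0.62402151, 0.27779597]), np.float64(0.5396145610278372))
```

```bash
python3 -m crank '[{"x":0,"y":0,"z":-0.005,"turn":0},{"x":0,"y":0,"z":-0.01,"turn":0},{"x":0,"y":0,"z":-0.01,"turn":0},{"x":0,"y":0,"z":-0.025,"turn":0},{"x":0,"y":0,"z":-0.045,"turn":0},{"x":0,"y":0,"z":-0.07,"turn":0},{"x":0,"y":0,"z":-0.095,"turn":0},{"x":0,"y":0,"z":-0.12,"turn":0},{"x":0,"y":0,"z":-0.145,"turn":0},{"x":0,"y":0,"z":-0.162,"turn":0},{"x":0,"y":0,"z":-0.17,"turn":0},{"x":0,"y":0,"z":-0.17,"turn":0}]'
python3 - <<'E'
from h import *
a=imaging.read_camera("side")[0:200,220:490,::-1];cv2.imwrite("pics/s3.png",cv2.resize(a,None,fx=2.5,fy=2.5))
E
```

```text
time_s: 15.38
tool_pos: [0.4446, -0.2023, 0.2687]
tool_rot: [180.0, 0.0, 90.0]
force: [0.4, 0.9, -3.7]
grip_width: 0.0587
grasp_force: 29.9
```

View pics/s3.png

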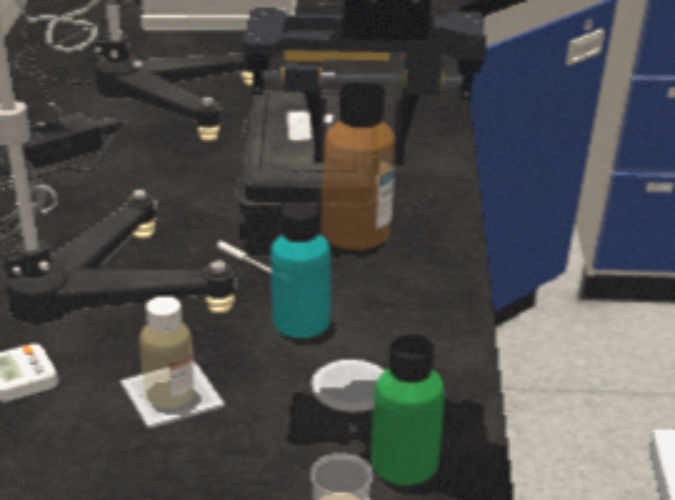

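```bash
python3 -m crank '[{"x":0.015,"y":0.006,"z":0,"turn":0},{"x":0.05,"y":0.019,"z":0,"turn":0},{"x":0.1,"y":0.037,"z":0,"turn":0},{"x":0.15,"y":0.056,"z":0,"turn":0},{"x":0.2,"y":0.075,"z":0,"turn":0},{"x":0.25,"y":0.093,"z":0,"turn":0},{"x":0.3,"y":0.112,"z":0,"turn":0},{"x":0.35,"y":0.13,"z":0,"turn":0},{"x":0.4,"y":0.149,"z":0,"turn":0},{"x":0.44,"y":0.164,"z":0,"turn":0},{"x":0.465,"y":0.173,"z":0,"turn":0},{"x":0.48,"y":0.179,"z":0,"turn":0}]' && python3 -m crank '[{"x":0,"y":0,"z":0,"turn":0},{"x":0,"y":0,"z":0.01,"turn":0},{"x":0,"y":0,"z":0.03,"turn":0},{"x":0,"y":0,"z":0.055,"turn":0},{"x":0,"y":0,"z":0.08,"turn":0},{"x":0,"y":0,"z":0.105,"turn":0},{"x":0,"y":0,"z":0.125,"turn":0},{"x":0,"y":0,"z":0.143,"turn":0},{"x":0,"y":0,"z":0.156,"turn":0},{"x":0,"y":0,"z":0.164,"turn":0},{"x":0,"y":0,"z":0.167,"turn":0},{"x":0,"y":0,"z":0.167,"turn":0}]'
```

```text
time_s: 16.92
tool_pos: [0.6225, 0.2805, 0.2673]
tool_rot: [-179.8, -0.1, 90.2]
force: [0.8, -0.5, -3.9]
grip_width: 0.0589
grasp_force: 29.9
time_s: 18.42
tool_pos: [0.6238, 0.2778, 0.1018]
tool_rot: [180.0, -0.0, 90.0]
force: [-0.1, -0.2, -4.1]
grip_width: 0.0586
grasp_force: 29.9
```

```bash
python3 -m crank '[{"x":0,"y":0,"z":0.001,"turn":0},{"x":0,"y":0,"z":0.002,"turn":0},{"x":0,"y":0,"z":0.003,"turn":0},{"x":0,"y":0,"z":0.0035,"turn":0},{"x":0,"y":0,"z":0.0035,"turn":0}]'
```

```text
time_s: 19.05
tool_pos: [0.6238, 0.2777, 0.0988]
tool_rot: [180.0, -0.0, 90.0]
force: [-1.9, -0.2, 2.3]
grip_width: 0.0585
grasp_force: 30.0
```

```bash
python3 -m crank '[{"x":0,"y":0,"z":0,"turn":0},{"x":0,"y":0,"z":0,"turn":0},{"x":0,"y":0,"z":0,"turn":0},{"x":0,"y":0,"z":0,"turn":0},{"x":0,"y":0,"z":0,"turn":0},{"x":0,"y":0,"z":-0.01,"turn":0},{"x":0,"y":0,"z":-0.03,"turn":0},{"x":0,"y":0,"z":-0.055,"turn":0},{"x":0,"y":0,"z":-0.085,"turn":0},{"x":0,"y":0,"z":-0.115,"turn":0},{"x":0,"y":0,"z":-0.14,"turn":0},{"x":0,"y":0,"z":-0.15,"turn":0}]' 0.087 && python3 -m crank '[{"x":-0.005,"y":-0.02,"z":0,"turn":0},{"x":-0.014,"y":-0.055,"z":0,"turn":0},{"x":-0.023,"y":-0.095,"z":0,"turn":0},{"x":-0.032,"y":-0.13,"z":0,"turn":0},{"x":-0.039,"y":-0.155,"z":0,"turn":0},{"x":-0.042,"y":-0.169,"z":0,"turn":0},{"x":-0.042,"y":-0.169,"z":0,"turn":0}]'
python3 - <<'E'
from h import *
b=imaging.read_camera("top");cv2.imwrite("pics/t4.png",b[:,:,::-1]);cv2.imwrite("pics/t4c.png",cv2.resize(b[135:275,190:460,::-1],None,fx=2.9,fy=2.9,interpolation=cv2.INTER_CUBIC))
a=imaging.read_camera("side");cv2.imwrite("pics/s4.png",a[:,:,::-1])
for n in("top","side"):
    e=cv2.Canny(cv2.cvtColor(cv2.imread(f"pics/{n[0]}4.png"),cv2.COLOR_BGR2GRAY),60,150);v,u=np.nonzero(e);P=plane(n,np.c_[u,v],.006);c0=np.array([.4405,-.2015]);m=abs(np.hypot(*(P-c0).T)-.04)<.01;print(circ(P[m],.04,c0))
E
```

```text
time_s: 20.55
tool_pos: [0.6243, 0.2784, 0.2516]
tool_rot: [179.8, -0.1, 90.0]
force: [-0.4, -0.6, -0.5]
grip_width: 0.087
grasp_force: 0.0
time_s: 21.42
tool_pos: [0.4539, 0.2356, 0.2484]
tool_rot: [179.9, 0.1, 90.0]
force: [0.3, -0.4, 0.3]
grip_width: 0.0866
grasp_force: 0.0
(array([ 0.43992091, -0.20285444]), np.float64(1.0))
(array([ 0.41537333, -0.23680167]), np.float64(0.5))
```

View pics/t4c.png

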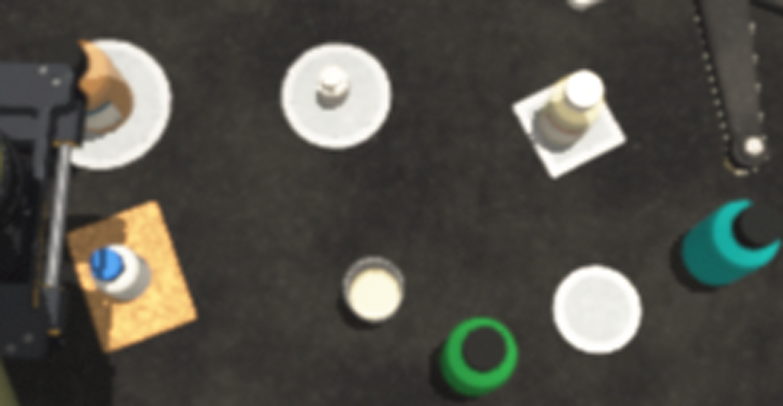

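The amber bottle stands on the large plate, near the crop's left edge (100,100), and the small plate (597,308) is free. The small bottle is on the cork (115,270).

```bash
python3 -m crank '[{"x":0,"y":0.001,"z":0.015,"turn":0},{"x":0,"y":0.001,"z":0.045,"turn":0},{"x":0,"y":0.001,"z":0.08,"turn":0},{"x":0,"y":0.001,"z":0.11,"turn":0},{"x":0,"y":0.001,"z":0.14,"turn":0},{"x":0,"y":0.001,"z":0.165,"turn":0},{"x":0,"y":0.001,"z":0.183,"turn":0},{"x":0,"y":0.001,"z":0.194,"turn":0},{"x":0,"y":0.001,"z":0.2,"turn":0},{"x":0,"y":0.001,"z":0.2,"turn":0}]' && python3 -m crank '[{"x":0,"y":0,"z":0,"turn":0},{"x":0,"y":0,"z":0,"turn":0},{"x":0,"y":0,"z":0,"turn":0},{"x":0,"y":0,"z":0,"turn":0},{"x":0,"y":0,"z":0,"turn":0},{"x":0,"y":0,"z":0,"turn":0},{"x":0,"y":0,"z":0,"turn":0},{"x":0,"y":0,"z":0,"turn":0}]' 0.03 20
```

```text
time_s: 22.78
tool_pos: [0.4557, 0.2357, 0.048]
tool_rot: [180.0, -0.0, 90.0]
force: [-0.4, 0.3, 0.2]
grip_width: 0.0869
grasp_force: 0.0
time_s: 23.78
tool_pos: [0.4555, 0.2356, 0.048]
tool_rot: [-180.0, 0.0, 90.0]
force: [0.2, -0.5, 0.5]
grip_width: 0.0427
grasp_force: 20.0
```

```bash
python3 -m crank '[{"x":0,"y":0,"z":-0.01,"turn":0},{"x":0,"y":0,"z":-0.03,"turn":0},{"x":0,"y":0,"z":-0.06,"turn":0},{"x":0,"y":0,"z":-0.095,"turn":0},{"x":0,"y":0,"z":-0.13,"turn":0},{"x":0,"y":0,"z":-0.158,"turn":0},{"x":0,"y":0,"z":-0.175,"turn":0},{"x":0,"y":0,"z":-0.18,"turn":0}]' && python3 -m crank '[{"x":-0.015,"y":0,"z":0,"turn":0},{"x":-0.05,"y":-0.002,"z":0,"turn":0},{"x":-0.095,"y":-0.003,"z":0,"turn":0},{"x":-0.14,"y":-0.005,"z":0,"turn":0},{"x":-0.19,"y":-0.007,"z":0,"turn":0},{"x":-0.24,"y":-0.008,"z":0,"turn":0},{"x":-0.29,"y":-0.01,"z":0,"turn":0},{"x":-0.34,"y":-0.012,"z":0,"turn":0},{"x":-0.38,"y":-0.013,"z":0,"turn":0},{"x":-0.41,"y":-0.0145,"z":0,"turn":0},{"x":-0.43,"y":-0.015,"z":0,"turn":0},{"x":-0.438,"y":-0.0155,"z":0,"turn":0}]' && python3 -m crank '[{"x":0,"y":0,"z":0,"turn":0},{"x":0,"y":0,"z":0.01,"turn":0},{"x":0,"y":0,"z":0.03,"turn":0},{"x":0,"y":0,"z":0.06,"turn":0},{"x":0,"y":0,"z":0.09,"turn":0},{"x":0,"y":0,"z":0.12,"turn":0},{"x":0,"y":0,"z":0.145,"turn":0},{"x":0,"y":0,"z":0.162,"turn":0},{"x":0,"y":0,"z":0.172,"turn":0},{"x":0,"y":0,"z":0.177,"turn":0},{"x":0,"y":0,"z":0.177,"turn":0}]'
```

```text
time_s: 24.78
tool_pos: [0.4559, 0.2359, 0.2293]
tool_rot: [179.9, -0.0, 90.0]
force: [0.5, -0.4, -1.6]
grip_width: 0.0426
grasp_force: 19.9
time_s: 26.28
tool_pos: [0.4397, -0.2028, 0.2273]
tool_rot: [-179.9, -0.1, 90.0]
force: [-0.4, -0.3, -1.6]
grip_width: 0.0424
grasp_force: 19.9
time_s: 27.65
tool_pos: [0.4404, -0.2024, 0.0513]
tool_rot: [180.0, 0.0, 90.0]
force: [0.4, -0.3, -1.5]
grip_width: 0.0427
grasp_force: 19.9
```

```bash
python3 -m crank '[{"x":0,"y":0,"z":0.001,"turn":0},{"x":0,"y":0,"z":0.002,"turn":0},{"x":0,"y":0,"z":0.003,"turn":0},{"x":0,"y":0,"z":0.0035,"turn":0},{"x":0,"y":0,"z":0.0035,"turn":0}]'
```

```text
time_s: 28.28
tool_pos: [0.4402, -0.2026, 0.048]
tool_rot: [180.0, 0.0, 90.0]
force: [-1.1, 0.2, 3.0]
grip_width: 0.0429
grasp_force: 20.0
```

```bash
python3 -m crank '[{"x":0,"y":0,"z":0,"turn":0},{"x":0,"y":0,"z":0,"turn":0},{"x":0,"y":0,"z":0,"turn":0},{"x":0,"y":0,"z":0,"turn":0},{"x":0,"y":0,"z":0,"turn":0},{"x":0,"y":0,"z":-0.01,"turn":0},{"x":0,"y":0,"z":-0.035,"turn":0},{"x":0,"y":0,"z":-0.07,"turn":0},{"x":0,"y":0,"z":-0.11,"turn":0},{"x":0,"y":0,"z":-0.15,"turn":0},{"x":0,"y":0,"z":-0.175,"turn":0},{"x":0,"y":0,"z":-0.18,"turn":0}]' 0.087 && python3 -m crank '[{"x":0.015,"y":0.012,"z":0,"turn":0},{"x":0.045,"y":0.035,"z":0,"turn":0},{"x":0.08,"y":0.063,"z":0,"turn":0},{"x":0.115,"y":0.09,"z":0,"turn":0},{"x":0.15,"y":0.118,"z":0,"turn":0},{"x":0.185,"y":0.146,"z":0,"turn":0},{"x":0.215,"y":0.17,"z":0,"turn":0},{"x":0.24,"y":0.189,"z":0,"turn":0},{"x":0.252,"y":0.198,"z":0,"turn":0},{"x":0.2545,"y":0.2,"z":0,"turn":0},{"x":0.2545,"y":0.2,"z":0,"turn":0}]' && python3 -m crank '[{"x":0,"y":0,"z":0.015,"turn":0},{"x":0,"y":0,"z":0.045,"turn":0},{"x":0,"y":0,"z":0.08,"turn":0},{"x":0,"y":0,"z":0.115,"turn":0},{"x":0,"y":0,"z":0.145,"turn":0},{"x":0,"y":0,"z":0.167,"turn":0},{"x":0,"y":0,"z":0.182,"turn":0},{"x":0,"y":0,"z":0.192,"turn":0},{"x":0,"y":0,"z":0.198,"turn":0},{"x":0,"y":0,"z":0.2,"turn":0},{"x":0,"y":0,"z":0.2,"turn":0}]'
python3 - <<'E'
from h import *
a=imaging.read_camera("side")[80:280,150:420,::-1];cv2.imwrite("pics/s5.png",cv2.resize(a,None,fx=2.5,fy=2.5))
E
```

```text
time_s: 29.78
tool_pos: [0.4411, -0.2028, 0.2299]
tool_rot: [179.8, 0.1, 90.0]
force: [1.2, 0.0, 0.2]
grip_width: 0.0868
grasp_force: 0.0
time_s: 31.15
tool_pos: [0.6397, 0.0509, 0.2272]
tool_rot: [-180.0, 0.1, 89.9]
force: [0.3, -0.7, -0.0]
grip_width: 0.0867
grasp_force: 0.0
time_s: 32.52
tool_pos: [0.6404, 0.0522, 0.028]
tool_rot: [180.0, 0.0, 90.0]
force: [0.4, -0.9, 0.2]
grip_width: 0.087
grasp_force: 0.0
```

View pics/s5.png

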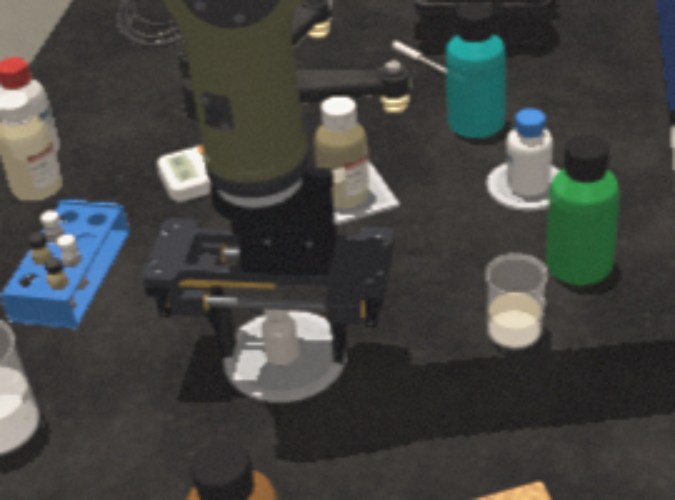

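The weight sits between the fingers at (280,335), and the small bottle stands upright on the small plate at (530,165).

```bash
python3 -m crank '[{"x":0,"y":0,"z":0,"turn":0},{"x":0,"y":0,"z":0,"turn":0},{"x":0,"y":0,"z":0,"turn":0},{"x":0,"y":0,"z":0,"turn":0},{"x":0,"y":0,"z":0,"turn":0},{"x":0,"y":0,"z":0,"turn":0},{"x":0,"y":0,"z":0,"turn":0},{"x":0,"y":0,"z":0,"turn":0},{"x":0,"y":0,"z":0,"turn":0}]' 0.015 25 && python3 -m crank '[{"x":0,"y":0,"z":-0.01,"turn":0},{"x":0,"y":0,"z":-0.03,"turn":0},{"x":0,"y":0,"z":-0.06,"turn":0},{"x":0,"y":0,"z":-0.095,"turn":0},{"x":0,"y":0,"z":-0.13,"turn":0},{"x":0,"y":0,"z":-0.155,"turn":0},{"x":0,"y":0,"z":-0.17,"turn":0},{"x":0,"y":0,"z":-0.175,"turn":0}]'
```

```text
time_s: 33.7
tool_pos: [0.6404, 0.0521, 0.0277]
tool_rot: [180.0, -0.0, 90.0]
force: [0.5, -0.0, -0.1]
grip_width: 0.0283
grasp_force: 25.0
time_s: 34.7
tool_pos: [0.6403, 0.0523, 0.2038]
tool_rot: [179.9, 0.0, 90.0]
force: [-0.1, 0.8, -3.2]
grip_width: 0.0284
grasp_force: 25.0
```

```bash
python3 -m crank '[{"x":0.01,"y":-0.01,"z":0,"turn":0},{"x":0.032,"y":-0.032,"z":0,"turn":0},{"x":0.06,"y":-0.06,"z":0,"turn":0},{"x":0.09,"y":-0.09,"z":0,"turn":0},{"x":0.12,"y":-0.12,"z":0,"turn":0},{"x":0.148,"y":-0.148,"z":0,"turn":0},{"x":0.17,"y":-0.17,"z":0,"turn":0},{"x":0.182,"y":-0.183,"z":0,"turn":0},{"x":0.184,"y":-0.185,"z":0,"turn":0},{"x":0.184,"y":-0.185,"z":0,"turn":0}]' && python3 -m crank '[{"x":0,"y":0,"z":0.01,"turn":0},{"x":0,"y":0,"z":0.03,"turn":0},{"x":0,"y":0,"z":0.06,"turn":0},{"x":0,"y":0,"z":0.09,"turn":0},{"x":0,"y":0,"z":0.118,"turn":0},{"x":0,"y":0,"z":0.14,"turn":0},{"x":0,"y":0,"z":0.156,"turn":0},{"x":0,"y":0,"z":0.166,"turn":0},{"x":0,"y":0,"z":0.171,"turn":0},{"x":0,"y":0,"z":0.172,"turn":0},{"x":0,"y":0,"z":0.172,"turn":0}]' && python3 -m crank '[{"x":0,"y":0,"z":0.001,"turn":0},{"x":0,"y":0,"z":0.002,"turn":0},{"x":0,"y":0,"z":0.003,"turn":0},{"x":0,"y":0,"z":0.0035,"turn":0},{"x":0,"y":0,"z":0.0035,"turn":0}]'
```

```text
time_s: 35.95
tool_pos: [0.4557, 0.2352, 0.2023]
tool_rot: [180.0, 0.0, 89.9]
force: [-0.1, 0.3, -1.5]
grip_width: 0.028
grasp_force: 25.0
time_s: 37.33
tool_pos: [0.4555, 0.2364, 0.031]
tool_rot: [179.9, -0.0, 90.0]
force: [0.3, -0.6, -1.4]
grip_width: 0.0281
grasp_force: 25.0
time_s: 37.95
tool_pos: [0.4552, 0.2361, 0.0276]
tool_rot: [180.0, 0.0, 90.0]
force: [-1.8, -1.8, 4.8]
grip_width: 0.0281
grasp_force: 25.0
```

```bash
python3 -m crank '[{"x":0,"y":0,"z":0,"turn":0},{"x":0,"y":0,"z":0,"turn":0},{"x":0,"y":0,"z":0,"turn":0},{"x":0,"y":0,"z":0,"turn":0},{"x":0,"y":0,"z":0,"turn":0},{"x":0,"y":0,"z":0,"turn":0},{"x":0,"y":0,"z":-0.02,"turn":0},{"x":0,"y":0,"z":-0.055,"turn":0},{"x":0,"y":0,"z":-0.1,"turn":0},{"x":0,"y":0,"z":-0.15,"turn":0},{"x":0,"y":0,"z":-0.185,"turn":0},{"x":0,"y":0,"z":-0.2,"turn":0}]' 0.087 && python3 -m crank '[{"x":-0.015,"y":0.006,"z":0,"turn":0},{"x":-0.05,"y":0.02,"z":0,"turn":0},{"x":-0.095,"y":0.038,"z":0,"turn":0},{"x":-0.14,"y":0.056,"z":0,"turn":0},{"x":-0.185,"y":0.074,"z":0,"turn":0},{"x":-0.23,"y":0.092,"z":0,"turn":0},{"x":-0.275,"y":0.11,"z":0,"turn":0},{"x":-0.32,"y":0.128,"z":0,"turn":0},{"x":-0.36,"y":0.145,"z":0,"turn":0},{"x":-0.39,"y":0.157,"z":0,"turn":0},{"x":-0.405,"y":0.163,"z":0,"turn":0},{"x":-0.408,"y":0.164,"z":0,"turn":0}]' && python3 -m crank '[{"x":0,"y":0,"z":0,"turn":0},{"x":0,"y":0,"z":0.015,"turn":0},{"x":0,"y":0,"z":0.04,"turn":0},{"x":0,"y":0,"z":0.07,"turn":0},{"x":0,"y":0,"z":0.1,"turn":0},{"x":0,"y":0,"z":0.125,"turn":0},{"x":0,"y":0,"z":0.143,"turn":0},{"x":0,"y":0,"z":0.154,"turn":0},{"x":0,"y":0,"z":0.159,"turn":0},{"x":0,"y":0,"z":0.16,"turn":0},{"x":0,"y":0,"z":0.16,"turn":0}]'
python3 - <<'E'
from h import *
a=imaging.read_camera("side");cv2.imwrite("pics/s6.png",a[:,:,::-1])
E
```

```text
time_s: 39.45
tool_pos: [0.4559, 0.2366, 0.2291]
tool_rot: [179.8, -0.0, 90.0]
force: [-0.5, -0.5, -0.8]
grip_width: 0.0868
grasp_force: 0.0
time_s: 40.95
tool_pos: [0.6183, -0.1728, 0.2252]
tool_rot: [-179.8, -0.0, 89.9]
force: [0.1, 0.5, -0.3]
grip_width: 0.0868
grasp_force: 0.0
time_s: 42.32
tool_pos: [0.6196, -0.172, 0.0678]
tool_rot: [179.9, 0.0, 90.0]
force: [0.1, -0.1, -0.6]
grip_width: 0.0871
grasp_force: 0.0
```

View pics/s6.png

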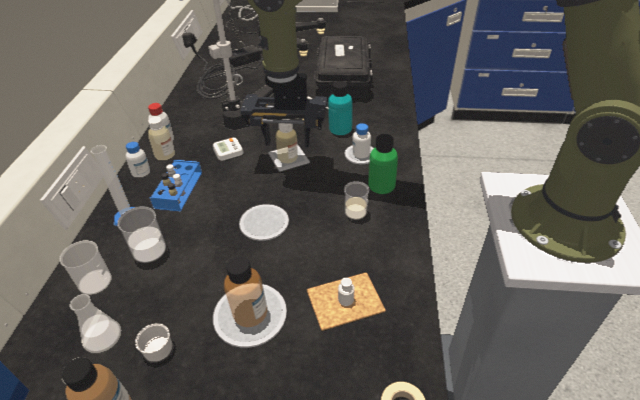

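The weight is on the cork (346,293), the large bottle is on its plate, and the medium plate (264,222) is free. The fingers straddle the cream bottle at (287,145).

```bash
python3 -m crank '[{"x":0,"y":0,"z":0,"turn":0},{"x":0,"y":0,"z":0,"turn":0},{"x":0,"y":0,"z":0,"turn":0},{"x":0,"y":0,"z":0,"turn":0},{"x":0,"y":0,"z":0,"turn":0},{"x":0,"y":0,"z":0,"turn":0},{"x":0,"y":0,"z":0,"turn":0}]' 0.035 25 && python3 -m crank '[{"x":0,"y":0,"z":-0.005,"turn":0},{"x":0,"y":0,"z":-0.015,"turn":0},{"x":0,"y":0,"z":-0.035,"turn":0},{"x":0,"y":0,"z":-0.055,"turn":0},{"x":0,"y":0,"z":-0.07,"turn":0},{"x":0,"y":0,"z":-0.08,"turn":0},{"x":0,"y":0,"z":-0.08,"turn":0}]' && python3 -m crank '[{"x":0.01,"y":0.001,"z":0,"turn":0},{"x":0.035,"y":0.003,"z":0,"turn":0},{"x":0.065,"y":0.006,"z":0,"turn":0},{"x":0.1,"y":0.009,"z":0,"turn":0},{"x":0.135,"y":0.012,"z":0,"turn":0},{"x":0.17,"y":0.015,"z":0,"turn":0},{"x":0.197,"y":0.018,"z":0,"turn":0},{"x":0.215,"y":0.02,"z":0,"turn":0},{"x":0.222,"y":0.0205,"z":0,"turn":0},{"x":0.223,"y":0.0205,"z":0,"turn":0},{"x":0.223,"y":0.0205,"z":0,"turn":0}]' && python3 -m crank '[{"x":0,"y":0,"z":0.01,"turn":0},{"x":0,"y":0,"z":0.03,"turn":0},{"x":0,"y":0,"z":0.05,"turn":0},{"x":0,"y":0,"z":0.065,"turn":0},{"x":0,"y":0,"z":0.074,"turn":0},{"x":0,"y":0,"z":0.077,"turn":0},{"x":0,"y":0,"z":0.078,"turn":0},{"x":0,"y":0,"z":0.079,"turn":0},{"x":0,"y":0,"z":0.08,"turn":0},{"x":0,"y":0,"z":0.0805,"turn":0},{"x":0,"y":0,"z":0.0805,"turn":0}]'
```

```text
time_s: 43.25
tool_pos: [0.6196, -0.1719, 0.0674]
tool_rot: [179.9, 0.0, 90.0]
force: [1.7, -0.1, 0.6]
grip_width: 0.0485
grasp_force: 24.9
time_s: 44.12
tool_pos: [0.6196, -0.172, 0.1481]
tool_rot: [179.9, 0.0, 90.0]
force: [-0.1, -0.3, -2.0]
grip_width: 0.0484
grasp_force: 24.9
time_s: 45.5
tool_pos: [0.6396, 0.0496, 0.1469]
tool_rot: [-180.0, 0.1, 89.9]
force: [0.2, 1.5, -2.5]
grip_width: 0.0484
grasp_force: 24.9
time_s: 46.88
tool_pos: [0.64, 0.0511, 0.0673]
tool_rot: [179.9, 0.0, 90.0]
force: [0.0, -0.1, 2.6]
grip_width: 0.0481
grasp_force: 24.9
```

```bash
python3 -m crank '[{"x":0,"y":0,"z":0,"turn":0},{"x":0,"y":0,"z":0,"turn":0},{"x":0,"y":0,"z":0,"turn":0},{"x":0,"y":0,"z":0,"turn":0},{"x":0,"y":0,"z":0,"turn":0},{"x":0,"y":0,"z":-0.01,"turn":0},{"x":0,"y":0,"z":-0.03,"turn":0},{"x":0,"y":0,"z":-0.06,"turn":0},{"x":0,"y":0,"z":-0.095,"turn":0},{"x":0,"y":0,"z":-0.13,"turn":0},{"x":0,"y":0,"z":-0.155,"turn":0},{"x":0,"y":0,"z":-0.16,"turn":0}]' 0.087 && python3 -m crank '[{"x":0.015,"y":-0.015,"z":0,"turn":0},{"x":0.045,"y":-0.045,"z":0,"turn":0},{"x":0.08,"y":-0.08,"z":0,"turn":0},{"x":0.115,"y":-0.115,"z":0,"turn":0},{"x":0.145,"y":-0.145,"z":0,"turn":0},{"x":0.17,"y":-0.17,"z":0,"turn":0},{"x":0.183,"y":-0.183,"z":0,"turn":0},{"x":0.185,"y":-0.185,"z":0,"turn":0},{"x":0.185,"y":-0.185,"z":0,"turn":0}]' && python3 -m crank '[{"x":0,"y":0,"z":0.015,"turn":0},{"x":0,"y":0,"z":0.045,"turn":0},{"x":0,"y":0,"z":0.08,"turn":0},{"x":0,"y":0,"z":0.115,"turn":0},{"x":0,"y":0,"z":0.145,"turn":0},{"x":0,"y":0,"z":0.167,"turn":0},{"x":0,"y":0,"z":0.182,"turn":0},{"x":0,"y":0,"z":0.192,"turn":0},{"x":0,"y":0,"z":0.198,"turn":0},{"x":0,"y":0,"z":0.2,"turn":0},{"x":0,"y":0,"z":0.2,"turn":0}]'
python3 - <<'E'
from h import *
for n,s in(("top",(383,180)),("side",(289,158))):
    im=imaging.read_camera(n);cv2.imwrite(f"pics/{n}7.png",im[:,:,::-1])
    m=cv2.inRange(im,(110,)*3,(255,)*3);_,l,st,c=cv2.connectedComponentsWithStats(m);i=l[s[1],s[0]]
    cn=max(cv2.findContours((l==i).astype(np.uint8),0,2)[0],key=cv2.contourArea).reshape(-1,2)
    P=plane(n,cn,.006);r=cv2.minAreaRect(P.astype(np.float32)*1000);print(n,i,r)
E
```

```text
time_s: 48.38
tool_pos: [0.6409, 0.0516, 0.2304]
tool_rot: [179.7, -0.0, 90.0]
force: [0.7, 0.4, -0.3]
grip_width: 0.087
grasp_force: 0.0
time_s: 49.5
tool_pos: [0.4552, 0.2351, 0.2262]
tool_rot: [-180.0, 0.0, 89.9]
force: [0.2, -0.1, -0.4]
grip_width: 0.0873
grasp_force: 0.0
time_s: 50.88
tool_pos: [0.4549, 0.2363, 0.0269]
tool_rot: [180.0, -0.0, 90.0]
force: [-0.5, 0.5, 0.4]
grip_width: 0.0874
grasp_force: 0.0
top 38 ((619.6187744140625, -176.00558471679688), (84.19297790527344, 84.08057403564453), 29.768619537353516)
side 58 ((620.2951049804688, -173.86270141601562), (82.46814727783203, 84.2197036743164), 29.442899703979492)
```

View pics/side7.png

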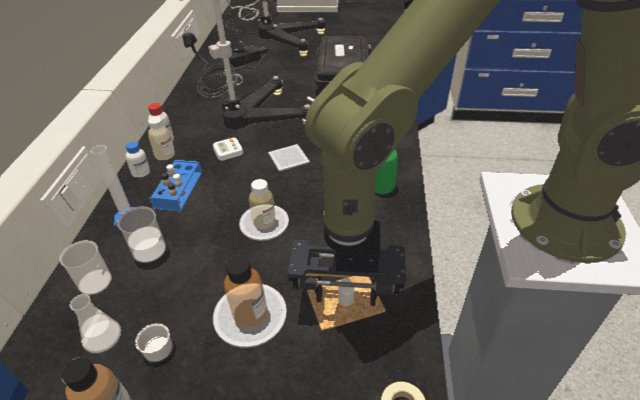

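The cream bottle stands on the medium plate (263,215), the square plate (288,157) is empty, and the weight is between the fingers (346,293).

```bash
python3 -m crank '[{"x":0,"y":0,"z":0,"turn":0},{"x":0,"y":0,"z":0,"turn":0},{"x":0,"y":0,"z":0,"turn":0},{"x":0,"y":0,"z":0,"turn":0},{"x":0,"y":0,"z":0,"turn":0},{"x":0,"y":0,"z":0,"turn":0},{"x":0,"y":0,"z":0,"turn":0},{"x":0,"y":0,"z":0,"turn":0},{"x":0,"y":0,"z":0,"turn":0}]' 0.015 25 && python3 -m crank '[{"x":0,"y":0,"z":-0.01,"turn":0},{"x":0,"y":0,"z":-0.03,"turn":0},{"x":0,"y":0,"z":-0.06,"turn":0},{"x":0,"y":0,"z":-0.095,"turn":0},{"x":0,"y":0,"z":-0.13,"turn":0},{"x":0,"y":0,"z":-0.16,"turn":0},{"x":0,"y":0,"z":-0.18,"turn":0},{"x":0,"y":0,"z":-0.19,"turn":0},{"x":0,"y":0,"z":-0.19,"turn":0}]' && python3 -m crank '[{"x":-0.015,"y":0.006,"z":0,"turn":0},{"x":-0.05,"y":0.02,"z":0,"turn":0},{"x":-0.095,"y":0.038,"z":0,"turn":0},{"x":-0.14,"y":0.056,"z":0,"turn":0},{"x":-0.185,"y":0.074,"z":0,"turn":0},{"x":-0.23,"y":0.092,"z":0,"turn":0},{"x":-0.275,"y":0.11,"z":0,"turn":0},{"x":-0.32,"y":0.128,"z":0,"turn":0},{"x":-0.36,"y":0.145,"z":0,"turn":0},{"x":-0.39,"y":0.157,"z":0,"turn":0},{"x":-0.407,"y":0.163,"z":0,"turn":0},{"x":-0.411,"y":0.165,"z":0,"turn":0}]' && python3 -m crank '[{"x":0,"y":0,"z":0,"turn":0},{"x":0,"y":0,"z":0.015,"turn":0},{"x":0,"y":0,"z":0.045,"turn":0},{"x":0,"y":0,"z":0.08,"turn":0},{"x":0,"y":0,"z":0.115,"turn":0},{"x":0,"y":0,"z":0.145,"turn":0},{"x":0,"y":0,"z":0.165,"turn":0},{"x":0,"y":0,"z":0.178,"turn":0},{"x":0,"y":0,"z":0.185,"turn":0},{"x":0,"y":0,"z":0.187,"turn":0},{"x":0,"y":0,"z":0.187,"turn":0}]' && python3 -m crank '[{"x":0,"y":0,"z":0.001,"turn":0},{"x":0,"y":0,"z":0.002,"turn":0},{"x":0,"y":0,"z":0.003,"turn":0},{"x":0,"y":0,"z":0.0035,"turn":0},{"x":0,"y":0,"z":0.0035,"turn":0}]'
```

```text
time_s: 52.1
tool_pos: [0.4547, 0.2361, 0.0265]
tool_rot: [180.0, -0.0, 90.0]
force: [1.5, -0.6, -0.7]
grip_width: 0.0282
grasp_force: 25.0
time_s: 53.22
tool_pos: [0.4546, 0.2362, 0.2168]
tool_rot: [180.0, 0.0, 90.0]
force: [-0.4, 0.0, -2.1]
grip_width: 0.0283
grasp_force: 25.0
time_s: 54.72
tool_pos: [0.6189, -0.1763, 0.2154]
tool_rot: [-179.9, -0.0, 89.9]
force: [-0.1, 1.5, -2.2]
grip_width: 0.0283
grasp_force: 25.0
time_s: 56.1
tool_pos: [0.6201, -0.175, 0.0303]
tool_rot: [179.9, 0.0, 90.0]
force: [-0.5, -0.6, -1.1]
grip_width: 0.0285
grasp_force: 25.0
time_s: 56.72
tool_pos: [0.6197, -0.1749, 0.0266]
tool_rot: [180.0, 0.0, 90.0]
force: [-1.8, 0.2, 2.5]
grip_width: 0.0279
grasp_force: 25.0
```

Contact made. I'll release, rise and check.

```bash
python3 -m crank '[{"x":0,"y":0,"z":0,"turn":0},{"x":0,"y":0,"z":0,"turn":0},{"x":0,"y":0,"z":0,"turn":0},{"x":0,"y":0,"z":0,"turn":0},{"x":0,"y":0,"z":0,"turn":0},{"x":0,"y":0,"z":0,"turn":0},{"x":0,"y":0,"z":-0.02,"turn":0},{"x":0,"y":0,"z":-0.055,"turn":0},{"x":0,"y":0,"z":-0.1,"turn":0},{"x":0,"y":0,"z":-0.15,"turn":0},{"x":0,"y":0,"z":-0.195,"turn":0},{"x":0,"y":0,"z":-0.23,"turn":0}]' 0.087 && python3 -m crank '[{"x":0,"y":-0.01,"z":-0.01,"turn":0},{"x":-0.02,"y":-0.03,"z":-0.02,"turn":0},{"x":-0.06,"y":-0.05,"z":-0.02,"turn":0},{"x":-0.11,"y":-0.07,"z":-0.02,"turn":0},{"x":-0.16,"y":-0.09,"z":-0.02,"turn":0},{"x":-0.2,"y":-0.1,"z":-0.02,"turn":0},{"x":-0.23,"y":-0.11,"z":-0.02,"turn":0},{"x":-0.25,"y":-0.12,"z":-0.02,"turn":0},{"x":-0.25,"y":-0.12,"z":-0.02,"turn":0},{"x":-0.25,"y":-0.12,"z":-0.02,"turn":0}]'
python3 - <<'E'
from h import *
b=imaging.read_camera("top");cv2.imwrite("pics/t8.png",cv2.resize(b[135:275,190:460,::-1],None,fx=2.9,fy=2.9,interpolation=cv2.INTER_CUBIC))
a=imaging.read_camera("side")[80:350,200:420,::-1];cv2.imwrite("pics/s8.png",cv2.resize(a,None,fx=2.2,fy=2.2,interpolation=cv2.INTER_CUBIC))
E
```

```text
time_s: 58.22
tool_pos: [0.6201, -0.1748, 0.2604]
tool_rot: [179.8, 0.1, 90.0]
force: [0.6, -0.2, 0.1]
grip_width: 0.0871
grasp_force: 0.0
time_s: 59.48
tool_pos: [0.5005, -0.4229, 0.276]
tool_rot: [180.0, -0.1, 90.1]
force: [0.2, 0.1, -0.7]
grip_width: 0.0869
grasp_force: 0.0
```

View pics/t8.png

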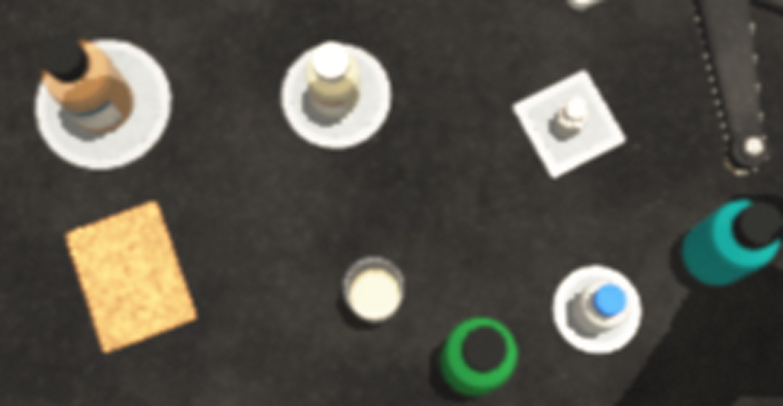

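View pics/s8.png

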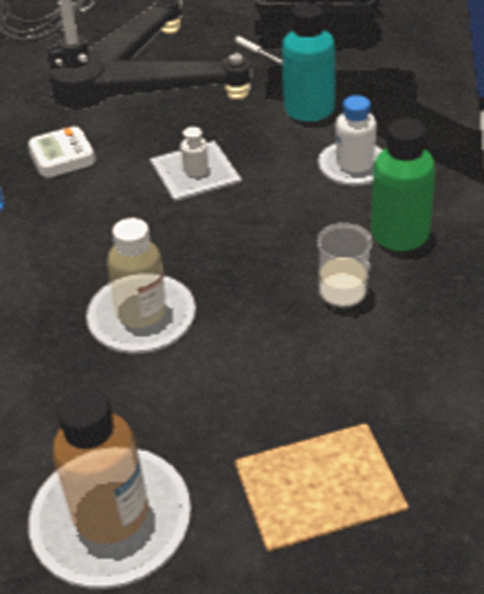

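All four stand upright on their own plates. In the top crop they are large (90,95), medium (332,85), weight (570,115) and small (600,310). The beaker is still at (373,290) and the cork is empty. I'll check the centring numerically.

Run:
```python
from h import *
t=lambda *p:np.array(p)/2.9+[190,135]-[.33,.33]
s=lambda *p:np.array(p)/2.2+[200,80]-[.27,.27]
for k,a,b,z,g in(('L',(67,60),(85,397),.141,(.6235,.2775)),('M',(331,60),(131,228),.111,(.640,.051)),('S',(610,300),(357,102),.088,(.440,-.2025)),('W',(575,105),(192,132),.061,(.620,-.175))):
    print(k,((plane("top",t(*a),z)-g)*1000).round(1),((plane("side",s(*b),z)-g)*1000).round(1))
```

```text
L [[-3.9 -6.6]] [[ 3.2 -8.2]]
M [[-1.8 -2.2]] [[-1.2 -1.2]]
S [[-1.4  3.4]] [[0.3 4. ]]
W [[0.4 1.4]] [[-1.   5.9]]
```

Run:
```python
from h import *
out=[]
a=np.linspace(0,2*np.pi,48,endpoint=False)
for n,(u,v,w,h) in(("top",(195,140,60,60)),("side",(205,250,90,100))):
    f=780/2/w if n=="side" else 6.5
    f=min(f,5.5) if n=="side" else 6.5
    im=imaging.read_camera(n)[v:v+h,u:u+w,::-1];im=cv2.resize(im,None,fx=f,fy=f,interpolation=cv2.INTER_CUBIC)
    im=cv2.convertScaleAbs(im,alpha=1.6,beta=30)
    for z,r,c in((.006,.065,(0,255,0)),(.141,.019,(255,255,0)),(.006,.031,(0,0,255))):
        P=np.c_[.6235+r*np.cos(a),.2775+r*np.sin(a),0*a+z];q=((proj(n,P)-[u,v]+.5)*f).astype(int)
        for p in q: cv2.circle(im,tuple(map(int,p)),1,c,-1)
    out.append(cv2.copyMakeBorder(im,0,max(0,550-im.shape[0]),0,0,0))
im=np.hstack([out[0][:550,:300] if 0 else out[0],out[1]]);im=im[:,:];print(im.shape);cv2.imwrite("pics/c9.png",cv2.resize(im,None,fx=min(1,795/im.shape[1]),fy=min(1,795/im.shape[1])))
```

```text
(550, 780, 3)
```

View pics/c9.png

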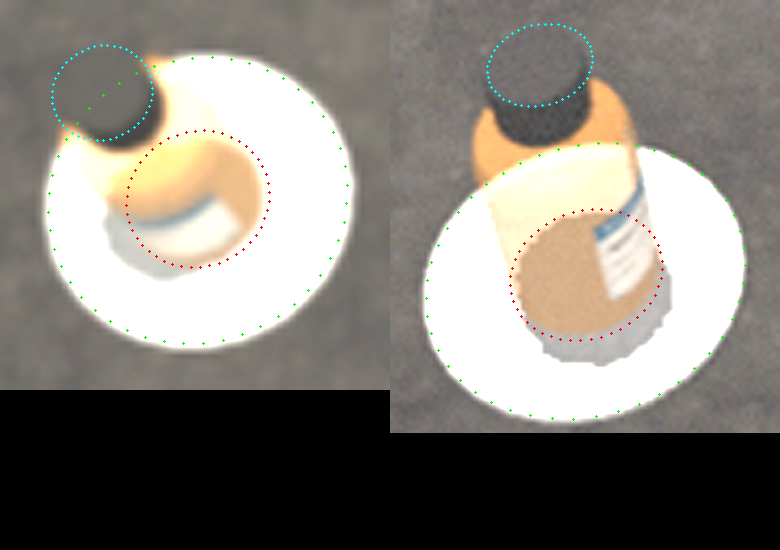

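The enlarged view shows the base of the amber bottle within about 2 mm of the plate centre in both views. I'll hand it in.

```bash
python3 -c "
from cell import env
print(env.sign_off())"
```

```text
the job is handed in; nothing more can be done
None
```

The job is handed in at about 60 s: all three bottles and the weight stand upright on their own plates, the cork mat is empty again, and the beaker was left where it was.

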